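# Load the cell of a burner's spark igniter

## Task

The tabletop burner's spark igniter needs its cell: take the larger of the two loose cells, tuck its flat end under the bar and against the spring contact with the button end still raised, then press the button end down past the lip until the cell lies level in the holder, held between the spring and the end wall. Let go of it, and leave the small cell and the other kitchen things where they are.

Things in the scene. Friction and masses are not known exactly. Their poses are not given: they have to be found in the camera images.
- igniter: White box 160 x 90 x 30 mm (x, y, z), fixed, with an open grey cell holder on top; a round gas burner (230 mm across, 91 high, centre 250 mm off on its -y side) is fixed to it. Origin: centre of the box's underside; x runs along the holder from spring end (-x) to lip end (+x), z up. Holder numbers in all entries are mm in this frame.
- bay (a point): Point on the igniter at (0, 0, 55), on the axis of a seated cell; axes as the igniter's. A seated cell lies level along x, its middle at x = 2, on two rails (tops z = 46.3, over y = +-5 to +-8) of a 16 mm wide spine; beside the spine fingers may reach down to the box's top, z = 30.
- bar (a point): Centre of the underside (z = 70) of the cross bar over the spring end: x = -37 to -27, top z = 74. Two cheeks carry it: inner faces y = +-12, 3 thick, x = -57 to -27. Back wall at x = -51. The gap between bar and lip (58) is shorter than the cell, so the cell goes in tilted, flat end first under the bar; enter at about 30, then lay it down.
- lip_tip (a point): Tip of the fixed lip: x = 31, flat underside z = 66.5, 14 wide. It sits on the inside of the fixed end wall (inner face x = 36, 6 thick, 20 wide, top z = 77). From z = 68.5 a 60 degree slope rises to the wall's top; the button end, pressed down on it with about 10 to 25 N, slides down, pushes the cell back on the spring and snaps under.
- spring_contact (a joint): Travel of the spring contact in m: 0 free (as at the start), up to 0.013 pushed back towards the igniter's -x. It pushes with about 1.6 N at first, more by 0.4 N per mm. With the cell held it reads 0.004.
- spring_face (a point): Point on the front of the spring contact at z = 55 (the seated cell's axis). The contact is a steel plate 18 mm wide, from z = 45 to 59, its front at x = -28 when free, moving to -41 when fully pushed back.
- cell: The larger cell: grey cylinder 20 mm in diameter, 68 mm long in all, about 70 g, lying on the table. Origin: middle of its axis and length; x points along its axis to the button end. The button is 8 mm across and 2 mm long; the cylinder proper runs from x = -34 to +32 mm. A dark band 6 mm from the shoulder marks the button end.
- cell_flat (a point): Centre of the cell's flat end (x = -34 mm on the cell).
- cell_button (a point): Tip of the cell's button (x = +34 mm on the cell).
- small_cell: The smaller cell, 14 mm in diameter and 48 mm long, lying on the table; not wanted. Origin at its middle.
- jar: Glass jar, 52 mm across, 85 mm high; origin under its centre. Bystander.
- mug: White mug, 76 mm across, 85 mm high; origin under its centre. Bystander.
- spool: Twine spool, 44 mm across, 50 mm high; origin under its centre. Bystander.
- spoon: Wooden spoon, about 200 mm long, lying on the table; origin under its middle. Bystander.
- cover: White flat cover of the holder, 100 x 50 x 8 mm, lying on the table; not used. Origin under its centre.
Things that resemble listed ones, but are neither listed nor needed, are in the scene too. What is shaped like the cell but purple or red is not meant.

How it is judged:
By the outcome, as a careful person would: the job done as asked, in the order asked, and still so for the second after the job is handed in, with the robot touching nothing.
It also fails if it takes over 56 s, if anything falls off the work surface, if the arm or the gripper's body presses on something with over 40 N, if the wrist force passes 120 N, or if a joint passes its speed limit or range.

## Robot

A 6-joint arm with a two-finger parallel gripper is mounted at the origin on the work surface. World frame = base frame: x ahead of the robot, y to its left, z up, the work surface at z = 0. Lengths are in mm, angles in rad, forces in N, time in s.
With the tool pointing down it reaches from about 250 to 800 mm from the base axis. Payload 8.5 kg.
Tool frame: the origin (TCP) lies at the centre of the arm's flange, where the gripper is bolted on; the fingertips stand 173 mm ahead of it and the grasp point (between the pads) lies 155 mm ahead of it; z points along the fingers, y is the direction in which the jaws open and shut (so a half turn about z gives the same grasp; the last joint's range is limited). The gripper opens to 85 mm and grips with 20 to 120 N. Pads are 22 mm wide; open, the fingers measure 114 mm over their backs; the gripper's body (76 mm by 85 mm) begins 54 mm behind the grasp point. The pads swing forward as they close: fully open they stand 13 mm farther back than shut.
Start: joints at [-1.243, 0.238, -0.013, 1.319, 0, 1.571], TCP at [169.019, -497.021, 404.676] pointing down, gripper open.
Joint ranges: [-2.66, 2.66], [-1.03, 1.9], [-1.14, 1.46], [-1.82, 2.27], [-1.45, 1.34], [-3.14, 3.14]. Speed limits (rad/s): [2.22, 2.22, 2.79, 3.14, 3.14, 3.14].

## Interface

Orientations are given as a unit quaternion [w, x, y, z].
In Python, from rig import * gives the robot as it stands. Calls block until the motion is done:
- movep(position, orientation): joint-space move of the TCP to a pose.
- movel(position, rot=None, vel=150, until_force=None): straight line of the TCP; rot=None keeps the orientation; vel is the mean speed in mm/s. With until_force (N) it stops when the force on the tool has changed by that much, and returns True; else False.
- movej(angles): joint-space move.
- move_gripper(opening, grasp_force=None): finger opening in mm; grasp_force is the grip in N (None keeps the last); returns when the fingers have stopped.
- hold(seconds).
- ik(position, orientation): joint angles nearest the present ones, or None.
- get_image(name): name is "scene" or "top"; returns a dict with "pixels" (420x560x3 uint8, red, green, blue), "K" (3x3 intrinsics, pixels), "k1" (the pictures are not rectified: a ray, as slopes to the right and down, at radius r is drawn at 1 + k1 r^2 times it, then the intrinsics apply), "R" (3x3) and "t" (3): a world point X has camera coordinates R X + t. Camera axes: x right, y down, z forward; pixel columns grow to the right and rows downward; lengths in mm; the calibration is good to about 2 mm. A picture is of the moment at which its call begins. There is no depth.
A pose or a line that the arm cannot do raises PlanningError and nothing moves.
- close_job(): hands the job in, once; it reports no verdict.
Trained networks look in a picture, given as the dict that the camera call returned (one of the last four; its "shot" number tells which), for a name from the list of things; names that differ only in an ending like _2 or _b are one class to them, and where a whole thing is asked for, a point or a joint stands for the part that bears it (a point fixed in the world has none). Each returns a list of dicts, best first, with "p" (0 to 1); they miss things now and then, are a little off and sometimes report something else, mostly with a low value. They report only what shows in the picture. A call takes as long as a camera call. They do not tell look-alikes from the thing itself.
- boxes_of(picture, name): "uv" ([column, row] in pixels, amid what is visible of it).
- regions_of(picture, name): "pixels" (420x560 bool, what is visible of it) and "uv" ([column, row] in pixels, amid what is visible of it).
- mark_of(picture, name): "uv" ([column, row] in pixels: a listed point, or the origin of a listed thing).
Readings, each from a call of its own:
- get_t(): time.
- get_joint_pos(): joint angles.
- get_joint_velocities(): joint speeds.
- get_joint_torque(): joint torques, N m.
- get_ee_pos(): TCP position.
- get_tcp_rot(): TCP orientation.
- get_contact_force(): force on the tool from outside, world axes, zero at the start.
- get_ft_torque(): the same for the moment, N m.
- get_opening(): finger opening in mm.
Only numpy, scipy, OpenCV 4.12 (cv2) and the standard library are available. Lean on these libraries where they do the work, as an engineer would, in place of code of your own. Each camera call takes 0.05 s, during which the arm holds its last target. There are 200 camera calls.

## Working session

There is one attempt and no reset: what is moved stays moved. The work goes in short steps, each a Python script; the robot and the scene stay as the last script left them, time stands still between calls to the robot, and variables do not carry over. Pictures are saved under pics/ and viewed, about 8 in all and at most 12, crops included, and the job is handed in when it is done.

```bash
mkdir -p pics
cat > h.py <<'E'
from rig import *
import numpy as np, cv2
def save(im,n): cv2.imwrite(f'pics/{n}.png',im["pixels"][:,:,::-1])
def ray(im,uv):
    K=np.array(im["K"]);R=np.array(im["R"]);t=np.array(im["t"])
    d=np.array([(uv[0]-K[0,2])/K[0,0],(uv[1]-K[1,2])/K[1,1]]);s=d.copy()
    for _ in range(20): s=d/(1+im["k1"]*(s@s))
    return -R.T@t, R.T@np.array([s[0],s[1],1])
def onz(im,uv,z):
    c,d=ray(im,uv); return c+d*(z-c[2])/d[2]
def proj(im,X):
    K=np.array(im["K"]);p=np.array(im["R"])@np.array(X,float)+np.array(im["t"]);s=p[:2]/p[2];s=s*(1+im["k1"]*(s@s))
    return np.array([K[0,0]*s[0]+K[0,2],K[1,1]*s[1]+K[1,2]])
def tri(ims,uvs):
    A=np.zeros((3,3));b=np.zeros(3)
    for im,uv in zip(ims,uvs):
        c,d=ray(im,uv);d=d/np.linalg.norm(d);P=np.eye(3)-np.outer(d,d);A+=P;b+=P@c
    return np.linalg.solve(A,b)
E
python3 - <<'E'
from h import *
np.set_printoptions(precision=1,suppress=True)
S=get_image("scene");T=get_image("top")
save(S,"s0");save(T,"t0")
cv2.imwrite('pics/both.png',np.hstack([cv2.resize(x["pixels"],None,fx=.71,fy=.71) for x in (S,T)])[:,:,::-1])
for im,l in((S,'S'),(T,'T')):
    print(l,-np.array(im["R"]).T@im["t"],im["k1"],im["K"][0][0])
    for n in["igniter","bay","bar","lip_tip","spring_face","cell","cell_flat","cell_button","small_cell","jar","mug","spool","spoon","cover"]:
        print(n,[(np.round(m["uv"]),round(m["p"],2), onz(im,m["uv"],0)[:2]) for m in mark_of(im,n)][:5])
E
```

```text
S [1011.2 -583.4  799.5] -0.05554696971685755 419.2916731160407
igniter []
bay [(array([336., 163.]), 0.57, array([524. ,  47.5]))]
bar [(array([345., 167.]), 0.72, array([551.6,  52.2]))]
lip_tip [(array([324., 152.]), 0.96, array([473.1,  52.9]))]
spring_face []
cell [(array([159., 247.]), 0.83, array([ 431.4, -443.9])), (array([208., 206.]), 0.66, array([ 412.3, -290.3])), (array([259., 256.]), 0.6, array([ 605.2, -291.3])), (array([214., 243.]), 0.48, array([ 508.6, -343.4])), (array([203., 238.]), 0.31, array([ 481.3, -354.9]))]
cell_flat [(array([155., 262.]), 0.8, array([ 458.8, -470.5])), (array([264., 242.]), 0.63, array([ 584.2, -260. ])), (array([228., 248.]), 0.6, array([ 541.3, -328.9])), (array([195., 207.]), 0.57, array([ 392.3, -314.4]))]
cell_button [(array([206., 239.]), 0.63, array([ 485.8, -351.6])), (array([172., 234.]), 0.58, array([ 420.9, -401.7])), (array([225., 205.]), 0.52, array([ 436.3, -257.6])), (array([258., 268.]), 0.47, array([ 625.7, -312.7]))]
small_cell [(array([251., 211.]), 0.44, array([ 494.9, -222.2])), (array([408., 219.]), 0.18, array([769.5
[... 1175 characters left out ...]
(array([441., 288.]), 0.55, array([ 453.7, -479. ]))]
cell_button [(array([378., 273.]), 0.85, array([ 484.2, -356.9])), (array([404., 296.]), 0.68, array([ 439.2, -406. ])), (array([336., 296.]), 0.58, array([ 441.9, -274.3])), (array([356., 194.]), 0.56, array([ 638.3, -318.7])), (array([372., 257.]), 0.31, array([ 515.5, -345.2]))]
small_cell [(array([310., 266.]), 0.73, array([ 499.2, -226.6]))]
jar [(array([368., 165.]), 0.98, array([ 694.4, -342. ]))]
mug [(array([258., 128.]), 0.86, array([ 771.6, -128.5]))]
spool [(array([268., 185.]), 0.71, array([ 657.3, -147.9]))]
spoon [(array([446., 213.]), 0.83, array([ 599.2, -492.8]))]
cover [(array([180., 128.]), 0.7, array([773.5,  26.1]))]
```

View pics/t0.png

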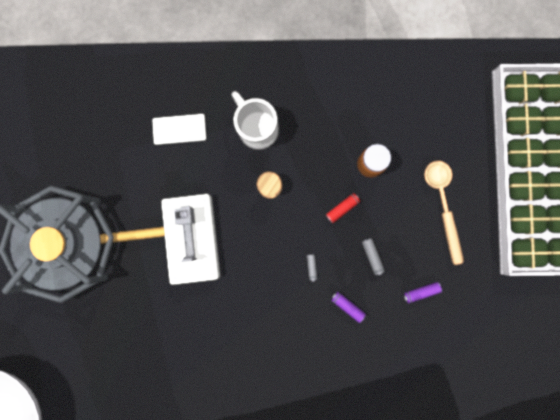

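View pics/s0.png

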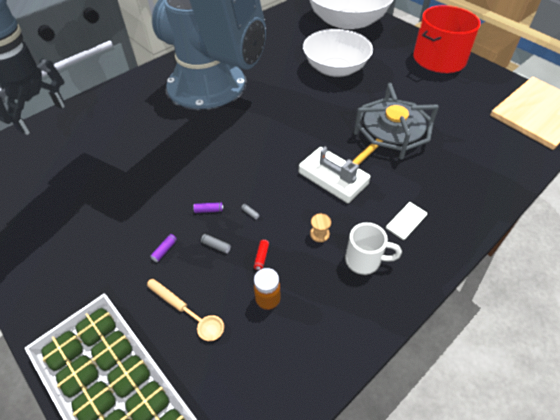

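The top view shows grey cell candidates at (372,257), long, and (311,267), short. The look-alikes are red at (343,207) and purple at (348,307) and (422,292). The long grey one fits the description. I'll confirm it in an enlarged crop and refine its pose and the igniter's.

Run:
```python
from h import *
np.set_printoptions(precision=1,suppress=True)
S=get_image("scene");T=get_image("top")
a=T["pixels"][225:290,295:400];b=T["pixels"][185:290,155:225];c=S["pixels"][195:265,190:270];d=S["pixels"][140:205,290:380]
f=lambda x:cv2.resize(x,(390,290),interpolation=cv2.INTER_CUBIC)
cv2.imwrite('pics/crop.png',np.vstack([np.hstack([f(a),f(b)]),np.hstack([f(c),f(d)])])[:,:,::-1])
for n in["bay","bar","lip_tip","spring_face","igniter"]:
    m=[mark_of(i,n) for i in(S,T)]
    if all(m): print(n,tri((S,T),[q[0]["uv"] for q in m]))
# masks
for im,l in((S,'S'),(T,'T')):
  g=im["pixels"].astype(int)
  for r in regions_of(im,"cell")[:6]:
    ys,xs=np.nonzero(r["pixels"]);pts=np.c_[xs,ys].astype(np.float32)
    if len(pts)<20: continue
    rc=cv2.minAreaRect(pts);print(l,'cell',round(r["p"],2),len(pts),np.round(r["uv"]),im["pixels"][r["pixels"]].mean(0),[onz(im,q,10)[:2] for q in cv2.boxPoints(rc)])
r=regions_of(T,"igniter")[0]
w=(T["pixels"].min(2)>170);w[:, :155]=0;w[:,225:]=0;w[:185]=0;w[295:]=0
ys,xs=np.nonzero(w);P=np.array([onz(T,q,30)[:2] for q in np.c_[xs,ys]],np.float32)
rc=cv2.minAreaRect(P);print('box top',rc,cv2.boxPoints(rc))
```

```text
bay [ 618.4 -241.2  312.5]
bar [592.    0.2  82.2]
lip_tip [519.2  -1.1  71.5]
igniter [556.5   0.8  -7.9]
S cell 0.7 237 [216. 245.] [144.3 149.  155.9] [array([ 489.3, -367.7]), array([ 477.8, -350.1]), array([ 546. , -324.9]), array([ 556.5, -342.5])]
S cell 0.65 258 [210. 207.] [143.   75.9 191.2] [array([ 385., -311.]), array([ 433.5, -259.1]), array([ 458., -278.]), array([ 410.5, -329. ])]
S cell 0.53 270 [260. 257.] [223.7  48.6  47.2] [array([ 626.3, -323.9]), array([ 576.1, -265. ]), array([ 595.5, -251.7]), array([ 644.6, -311. ])]
S cell 0.5 274 [160. 246.] [160.8  85.6 212.7] [array([ 443.5, -472.5]), array([ 421.4, -404.6]), array([ 447.4, -402.2]), array([ 468.3, -469.5])]
T cell 0.82 380 [374. 256.] [144.3 145.1 149.8] [array([ 545.2, -323.3]), array([ 553.3, -343.2]), array([ 489.4, -369. ]), array([ 481.4, -349.2])]
T cell 0.75 357 [340. 206.] [215.9  65.   64.2] [array([ 600.2, -256.6]), array([ 640.8, -311.1]), array([ 624.7, -323. ]), array([ 584.1, -268.5])]
T cell 0.6 390 [346. 306.] [149.4  85.5 194. ] [array([ 436.5, -262. ]), array([ 453.3, -275.1]), array([ 410.3, -330.9]), array([ 393.6, -317.8])]
T cell 0.56 400 [423. 292.] [146.   83.7 190.7] [array([ 448.2, -402.5]), array([ 469.2, -470.3]), array([ 448.6, -476.7]), array([ 427.7, -408.9])]
box top ((556.0029907226562, 0.5823707580566406), (161.11932373046875, 92.87187957763672), 5.973520755767822) [[471.   38.4]
 [480.7 -54. ]
 [641.  -37.2]
 [631.3  55.1]]
```

View pics/crop.png

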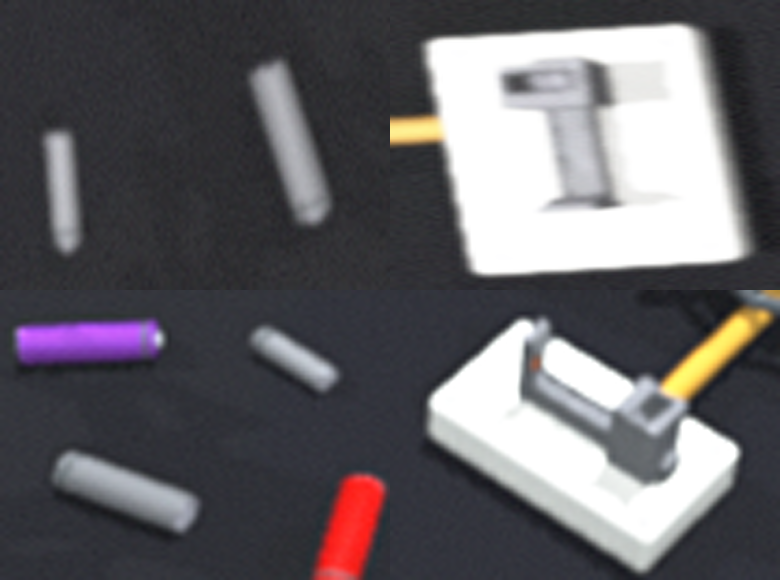

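The crop confirms it. The grey cell at top (374,256) is the long one, with its band and button at the lower end near (378,273). That end is the button end in the scene view too. Next I fit the igniter pose by silhouette, check reachability, and pick the cell.

```bash
cat >> h.py <<'E'
from scipy.spatial.transform import Rotation as Rn
from scipy.optimize import minimize
def quat(R): q=Rn.from_matrix(R).as_quat(); return [q[3],q[0],q[1],q[2]]
def toolR(yaw,th,s):   # cell axis at yaw, button raised by th (rad); tool perpendicular to the cell
    c,n=np.array([np.cos(yaw),np.sin(yaw),0]),np.array([0,0,1.])
    ax=c*np.cos(th)+n*np.sin(th); z=c*np.sin(th)-n*np.cos(th); x=s*ax
    return np.c_[x,np.cross(z,x),z]
def whitemask(im,roi,thr):
    x0,x1,y0,y1=roi;w=np.zeros(im["pixels"].shape[:2],np.uint8);p=im["pixels"][y0:y1,x0:x1].astype(int)
    w[y0:y1,x0:x1]=(p.min(2)>thr)&(p.max(2)-p.min(2)<50)
    n,l,st,_=cv2.connectedComponentsWithStats(w);return (l==1+st[1:,4].argmax()).astype(np.uint8)
def hullmask(shape,pts,k=4):
    m=np.zeros((shape[0]*k,shape[1]*k),np.uint8)
    h=cv2.convexHull(np.float32(pts)); cv2.fillConvexPoly(m,np.int32(np.round((h+0.5)*k*16)),1,shift=4);return m
def boxpts(p):
    c,s=np.cos(p[2]),np.sin(p[2])
    return [(p[0]+c*a-s*b,p[1]+s*a+c*b,z) for a in(-80,80) for b in(-45,45) for z in(0,30)]
def fitbox(ims,masks,p0):
    H=[]
    for im,m in zip(ims,masks):
        ys,xs=np.nonzero(m);H.append(hullmask(m.shape,np.r_[np.c_[xs-.5,ys-.5],np.c_[xs+.5,ys+.5]]))
    def cost(q):
        p=np.array(q)*[1,1,.01]
        return sum(int((h^hullmask((420,560),[proj(im,X) for X in boxpts(p)])).sum())/int(h.sum()) for im,h in zip(ims,H))
    r=minimize(cost,np.array(p0)*[1,1,100],method='Nelder-Mead',options=dict(initial_simplex=np.array(p0)*[1,1,100]+np.array([[0,0,0],[4,0,0],[0,4,0],[0,0,4]])-1))
    return r.x*[1,1,.01],r.fun
def tcp(X,R,d=166): return list(np.array(X)-d*R[:,2])
def igw(I,p):  # igniter frame -> world
    c,s=np.cos(I[2]),np.sin(I[2]); return np.array([I[0]+c*p[0]-s*p[1],I[1]+s*p[0]+c*p[1],p[2]])
E
python3 - <<'E'
from h import *
np.set_printoptions(precision=3,suppress=True)
S=get_image("scene");T=get_image("top")
mt=whitemask(T,(155,225,185,295),100);ms=whitemask(S,(290,380,140,205),100)
p0=[556,1.5,np.radians(186)]
print('T',fitbox([T],[mt],p0));print('S',fitbox([S],[ms],p0));r=fitbox([S,T],[ms,mt],p0);print('both',r)
I=r[0]
v=np.hstack([cv2.resize(np.where(m[...,None]>0,im["pixels"],im["pixels"]//3)[y0:y1,x0:x1],(390,290)) for im,m,(x0,x1,y0,y1) in((T,mt,(155,225,185,295)),(S,ms,(290,380,140,205)))])
cv2.imwrite('pics/fit.png',v[:,:,::-1])
yc=np.radians(201.2)
print(get_tcp_rot())
for s in(1,-1):
    R=toolR(yc,0,s);G=[508,-349.8]
    print(s,'pick',ik(tcp([*G,10],R),quat(R)),ik(tcp([*G,100],R),quat(R)))
    for th in(0,15,30,40):
        R=toolR(I[2],np.radians(th),s);print(th,ik(tcp(igw(I,[5,0,75]),R),quat(R)))
E
```

```text
T (array([554.757,   2.17 ,   3.247]), np.float64(0.065082910321489))
S (array([555.392,   4.135,   3.237]), np.float64(0.07601960123415177))
both (array([554.792,   2.964,   3.242]), np.float64(0.14457075725009771))
[-0.     0.987  0.163  0.   ]
1 pick [-0.603  0.547 -0.153  0.871  0.    -0.973] [-0.603  0.466 -0.035  1.07   0.    -0.973]
0 [ 0.004  0.384 -0.244  0.943  0.    -0.096]
15 [ 0.016  0.569  0.039  1.301 -0.022 -0.082]
30 [ 0.025  0.775  0.326  1.644 -0.038 -0.066]
40 [ 0.029  0.921  0.524  1.87  -0.046 -0.055]
-1 pick [-0.603  0.547 -0.153  0.871  0.     2.169] [-0.603  0.466 -0.035  1.07   0.     2.169]
0 [ 0.004  0.384 -0.244  0.943  0.     3.045]
15 [ 0.016  0.569  0.039  1.301 -0.022  3.06 ]
30 [ 0.025  0.775  0.326  1.644 -0.038  3.076]
40 [ 0.029  0.921  0.524  1.87  -0.046  3.087]
```

View pics/fit.png

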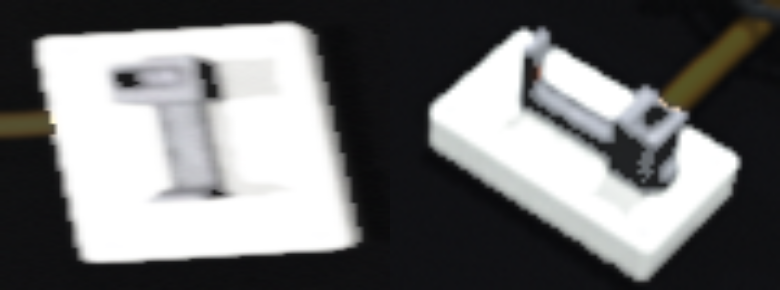

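Run:
```python
from h import *
np.set_printoptions(precision=2,suppress=True)
yc=np.radians(201.2);R=toolR(yc,0,1);G=[508,-349.8];q=quat(R)
movep(tcp([*G,70],R),q);print(get_t())
move_gripper(48,60)
print(movel(tcp([*G,10.5],R),vel=90,until_force=8),get_ee_pos())
move_gripper(10,70);print('open',get_opening(),get_t(),get_contact_force())
movel(tcp([*G,120],R),vel=150)
print('open',get_opening(),get_t(),get_contact_force())
I=[554.8,3.0,3.242];R=toolR(I[2],np.radians(30),1)
X=igw(I,[14,0,135]);movep(tcp(X,R),quat(R));print(get_t(),X,get_ee_pos())
S=get_image("scene");T=get_image("top")
f=lambda im,x0,y0:cv2.resize(im["pixels"][y0:y0+110,x0:x0+110],(400,400),interpolation=cv2.INTER_CUBIC)
cv2.imwrite('pics/held.png',np.hstack([f(T,140,180),f(S,280,80)])[:,:,::-1])
for im in(S,T):
  for n in("cell_flat","cell_button"):print(n,[(m["uv"],m["p"]) for m in mark_of(im,n)][:4])
```

```text
4.525
False [ 508.21 -349.93  176.87]
open 17.12420283147487 6.1667 [-1.23  0.75  6.31]
open 17.42101408123163 7.05 [ 0.76  0.55 -1.14]
8.3833 [540.87   1.6  135.  ] [623.42   8.88 278.6 ]
cell_flat [([154.5, 260.9], 0.85), ([195.4, 208.1], 0.79), ([343.7, 148.8], 0.61)]
cell_button [([222.4, 205.1], 0.76), ([321.2, 235.8], 0.71), ([327.8, 127.5], 0.65), ([259.0, 267.7], 0.56)]
cell_flat [([439.1, 288.4], 0.96), ([362.3, 317.8], 0.95), ([257.4, 128.6], 0.69), ([330.7, 221.4], 0.56)]
cell_button [([402.2, 299.5], 0.93), ([173.9, 259.4], 0.71), ([334.1, 292.5], 0.63), ([357.1, 194.8], 0.6)]
```

View pics/held.png

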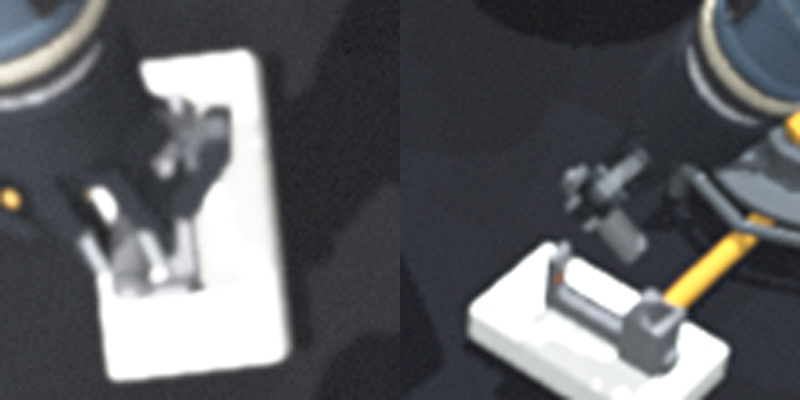

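Run:
```python
from h import *
np.set_printoptions(precision=2,suppress=True)
S=get_image("scene");T=get_image("top")
q=get_tcp_rot();R=Rn.from_quat([q[1],q[2],q[3],q[0]]).as_matrix();X=np.array(get_ee_pos())+166*R[:,2];ax=R[:,0]
print('X',X,'axis',ax,'t',get_t())
print('S flat',proj(S,X-44*ax),'button',proj(S,X+24*ax));print('T flat',proj(T,X-44*ax),'button',proj(T,X+24*ax))
for im,l in((S,'S'),(T,'T')):
    for r in regions_of(im,"cell"):
        ys,xs=np.nonzero(r["pixels"])
        if len(xs) and np.hypot(*(np.array(r["uv"])-proj(im,X)))<30:
            rc=cv2.minAreaRect(np.float32(np.c_[xs,ys]));print(l,r["p"],len(xs),r["uv"],cv2.boxPoints(rc).ravel())
    print(l,[m for m in mark_of(im,"cell_flat")+mark_of(im,"cell_button") if np.hypot(*(np.array(m["uv"])-proj(im,X)))<40])
c,d=ray(S,[343.3,148.3]);print('per px mm',np.linalg.norm(np.array(S["R"])@X+S["t"])/S["K"][0][0])
# enlarged crops with predicted cell outline overlaid
def ov(im,x0,y0,w=64,k=6):
    v=cv2.resize(im["pixels"][y0:y0+w,x0:x0+w],None,fx=k,fy=k,interpolation=cv2.INTER_CUBIC).copy()
    for a in(-44,22):
        P=[(proj(im,X+a*ax+10*(np.cos(t)*R[:,1]+np.sin(t)*R[:,2]))-[x0,y0]+.5)*k for t in np.linspace(0,6.3,30)]
        cv2.polylines(v,[np.int32(P)],True,(255,60,0),1)
    # igniter bar, lip, box top outline
    I=[554.8,3.0,3.242]
    for Q in([(-37,-15,74),(-27,-15,74),(-27,15,74),(-37,15,74)],[(42,-10,77),(36,-10,77),(36,10,77),(42,10,77)],[(-80,-45,30),(80,-45,30),(80,45,30),(-80,45,30)],[(-51,-12,74),(-51,12,74)]):
        cv2.polylines(v,[np.int32([(proj(im,igw(I,p))-[x0,y0]+.5)*k for p in Q])],True,(0,255,0),1)
    return v
cv2.imwrite('pics/ov.png',np.hstack([ov(T,155,205),ov(S,310,110)])[:,:,::-1])
```

```text
X [540.87   1.11 135.18] axis [-0.86 -0.09  0.5 ] t 8.7833
S flat [345.13 149.79] button [326.35 127.62]
T flat [176.64 225.5 ] button [175.39 260.71]
S 0.67 182 [339.8, 145.0] [321.88 131.81 329.12 125.   349.5  146.65 342.26 153.46]
S [{'uv': [333.0, 139.5], 'p': 0.75}, {'uv': [341.8, 148.4], 'p': 0.44}, {'uv': [326.9, 128.3], 'p': 0.59}]
T 0.49 235 [172.3, 250.2] [170. 237. 181. 237. 181. 262. 170. 262.]
T [{'uv': [174.9, 256.1], 'p': 0.64}]
per px mm 2.3900027536349855
```

View pics/ov.png

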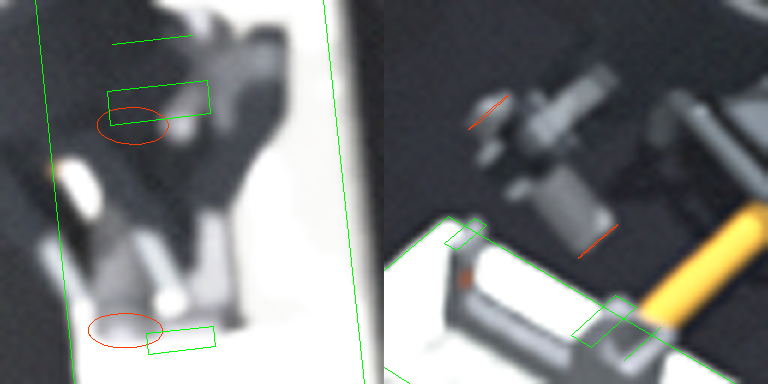

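The overlay matches: the predicted cell ends fall on the seen ends to about 1 px, as do the wall and bar. Next I enter at 30° along the cell axis, tracking force.

```bash
cat >> h.py <<'E'
I=[554.9,3.0,3.242]; DY=0.5
def pose(xb,zb,deg,dy=0,d=166.5):
    t=np.radians(deg);c,s=np.cos(t),np.sin(t)
    X=igw(I,[xb-10*s+44*c,dy,zb+10*c+44*s])+[0,DY,0];R=toolR(I[2],t,1);return tcp(X,R,d),quat(R)
def fig():
    f=np.array(get_contact_force());c,s=np.cos(I[2]),np.sin(I[2])
    return np.round([c*f[0]+s*f[1],-s*f[0]+c*f[1],f[2]],1)
E
python3 - <<'E'
from h import *
p,q=pose(-8.7,75,30);movel(p,q,vel=120);print('above',fig(),get_t())
f0=fig()
p,q=pose(-8.7,56,30);print(movel(p,q,vel=60,until_force=10),fig()-f0,get_t())
for xb,zb in((-17,51.2),(-22,48.3),(-26,46)):
    p,q=pose(xb,zb,30);print(xb,movel(p,q,vel=40,until_force=15),fig()-f0,np.round(np.array(get_ee_pos())-p,1),get_opening(),get_t())
S=get_image("scene");T=get_image("top")
f=lambda im,x0,y0:cv2.resize(im["pixels"][y0:y0+80,x0:x0+80],(400,400),interpolation=cv2.INTER_CUBIC)
cv2.imwrite('pics/in.png',np.hstack([f(T,150,195),f(S,295,110)])[:,:,::-1])
E
```

```text
above [-0.  -0.6 -0.4] 9.4917
False [-0.2  0.4 -0.5] 9.9583
-17 False [-0.4  0.9  0. ] [ 0.2  0.  -0.2] 17.48235112823168 10.35
-22 False [-0.1  0.2 -0.1] [ 0.1  0.  -0.2] 17.07460599242343 10.6417
-26 False [1.9 2.7 2.2] [ 0.1 -0.2  0.1] 17.279692885655717 10.9083
```

View pics/in.png

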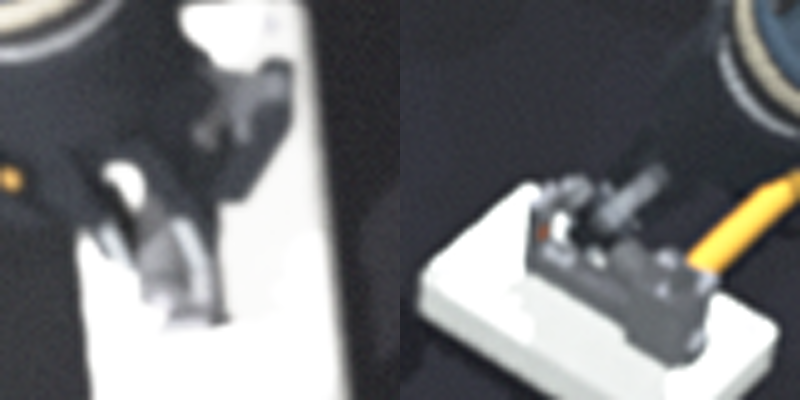

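The scene shows the cell tilted with its flat end at the housing. The contact force is small, with a y component. I advance in small steps with averaged forces.

```bash
cat >> h.py <<'E'
def favg(n=8):
    a=[]
    for _ in range(n): hold(.02);a.append(fig())
    return np.round(np.mean(a,0),1)
E
python3 - <<'E'
from h import *
print('now',favg())
for xb,zb,th,dy in((-26,46.3,30,.8),(-26,46.3,30,1.6),(-28,46.3,28,1.),(-30,46.3,26,1.)):
    p,q=pose(xb,zb,th,dy);print(xb,th,dy,movel(p,q,vel=30,until_force=15),favg(),np.round(np.array(get_ee_pos())-p,1),round(get_opening(),1),get_t())
E
```

```text
now [-0.1  3.4  1.6]
-26 30 0.8 False [2.6 0.3 2. ] [-0.2  0.2 -0. ] 16.8 11.525
-26 30 1.6 False [ 2.7 -2.   1.3] [-0.1  0.1 -0. ] 17.4 11.9083
-28 28 1.0 False [3.3 0.1 0.9] [ 0.  -0.1 -0.1] 17.0 12.3417
-30 26 1.0 False [3.7 0.6 0.7] [ 0.1 -0.1 -0.2] 17.1 12.775
```

Lateral centre is at about dy=+0.9. The spring force suggests the cell sits about 3.5 mm more to +x than assumed. I'll shift by 3 mm and lay it down stepwise.

Run:
```python
from h import *
for xb,zb,th in((-33.5,46,23),(-36,46,20),(-37.5,45.9,16),(-39,45.8,12),(-40,45.7,8)):
    p,q=pose(xb,zb,th,.9);print(xb,th,movel(p,q,vel=30,until_force=20),favg(),np.round(np.array(get_ee_pos())-p,1),round(get_opening(),1),get_t())
    if abs(fig()).max()>18: break
S=get_image("scene");T=get_image("top")
f=lambda im,x0,y0:cv2.resize(im["pixels"][y0:y0+80,x0:x0+80],(400,400),interpolation=cv2.INTER_CUBIC)
cv2.imwrite('pics/in2.png',np.hstack([f(T,150,195),f(S,295,110)])[:,:,::-1])
```

```text
-33.5 23 False [4.9 1.4 0.7] [-0.2 -0.1 -0.1] 17.3 13.2583
-36 20 False [5.8 1.5 0.3] [-0.4 -0.1 -0.2] 17.4 13.775
-37.5 16 False [5.8 1.4 0.4] [-0.5 -0.1 -0.2] 17.2 14.4333
-39 12 False [7.  1.6 0.9] [-0.7 -0.1 -0.3] 17.1 15.0917
-40 8 False [7.6 1.5 2.8] [-0.9 -0.2 -0.2] 17.4 15.7667
```

View pics/in2.png

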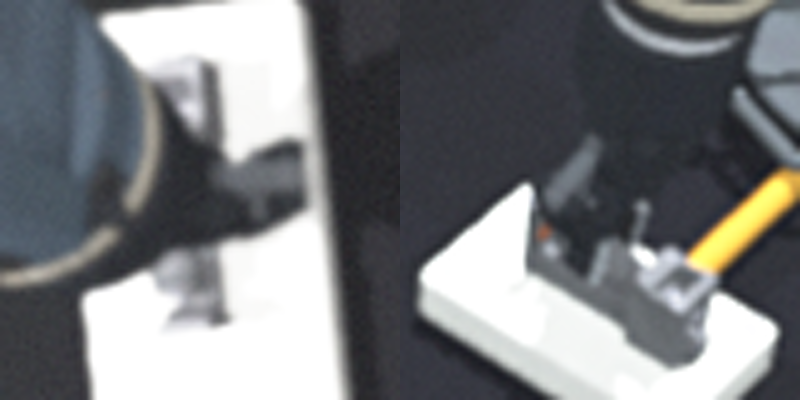

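The scene shows the button end going down inside the end wall, and all forces are under 8 N. I continue to level.

Run:
```python
from h import *
for xb,zb,th in((-40,45.5,5),(-40,45.3,2),(-40,45,0)):
    p,q=pose(xb,zb,th,.6);print(xb,th,movel(p,q,vel=30,until_force=20),favg(),np.round(np.array(get_ee_pos())-p,1),round(get_opening(),1),get_t())
    if abs(fig()).max()>18: break
S=get_image("scene")
cv2.imwrite('pics/in3.png',cv2.resize(S["pixels"][120:190,295:375],(640,560),interpolation=cv2.INTER_CUBIC)[:,:,::-1])
```

```text
-40 5 False [7.2 2.6 3.2] [-0.7 -0.3 -0.1] 17.4 16.4667
-40 2 False [6.6 2.4 4.1] [-0.5 -0.3  0.2] 17.1 17.0667
-40 0 True [3.7 1.2 8.3] [ 1.  -0.3  1.4] 17.3 17.4333
```

View pics/in3.png

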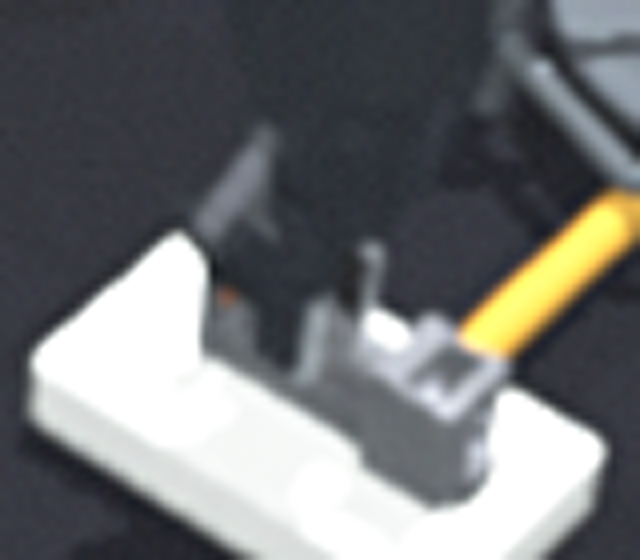

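Run:
```python
from h import *
def step(xb,zb,th,F):
    p,q=pose(xb,zb,th,.4);print(xb,zb,th,movel(p,q,vel=25,until_force=F),favg(),np.round(np.array(get_ee_pos())-p,1),round(get_opening(),1),get_t())
step(-40.5,45.8,1,25);step(-41.5,45.8,0,25);step(-41.5,45,-1,25)
S=get_image("scene");T=get_image("top")
for n in("cell_button","cell_flat"):
    for im in(S,T):print(n,[(m["uv"],round(m["p"],2)) for m in mark_of(im,n) if np.hypot(*(np.array(m["uv"])-proj(im,igw(I,[0,0,55]))))<45])
for im in(S,T): print('pred',[np.round(proj(im,igw(I,[x,0,55])),1) for x in(-32,29,36)])
```

```text
-40.5 45.8 1 False [6.1 3.4 4.5] [-0.3 -0.4  0.1] 17.3 17.9
-41.5 45.8 0 False [10.2  3.8 11.7] [-0.8 -0.5  0.6] 17.1 18.2833
-41.5 45 -1 True [2.6 0.8 9.6] [-0.7 -0.5  2.2] 17.6 18.625
cell_button [([334.2, 177.2], 0.6), ([330.6, 155.6], 0.42)]
cell_button [([183.8, 254.6], 0.34)]
cell_flat [([333.8, 180.8], 0.58), ([345.3, 172.4], 0.44)]
cell_flat [([186.3, 218.9], 0.43)]
pred [array([345.4, 168.5]), array([325.7, 156.9]), array([323.5, 155.6])]
pred [array([183.3, 221.9]), array([186.7, 255.1]), array([187.1, 258.9])]
```

Run:
```python
from h import *
p,q=pose(-40,45.9,0,.4);movel(p,q,vel=25);print(favg())
move_gripper(36);print(favg(),get_opening())
p,q=pose(-40,130,0,.4);movel(p,q,vel=120)
movel([p[0]-60,p[1]-200,p[2]+60],vel=220);print(favg(),get_t())
S=get_image("scene");T=get_image("top")
f=lambda im,x0,y0:cv2.resize(im["pixels"][y0:y0+70,x0:x0+70],(400,400),interpolation=cv2.INTER_CUBIC)
cv2.imwrite('pics/rel.png',np.hstack([f(T,155,205),f(S,300,125)])[:,:,::-1])
for n in("cell_button","cell_flat","cell"):
    for im in(S,T):print(n,[(m["uv"],round(m["p"],2)) for m in mark_of(im,n) if np.hypot(*(np.array(m["uv"])-proj(im,igw(I,[0,0,55]))))<45])
```

```text
[5.6 3.9 7.4]
[-0.  -0.1  0.2] 35.74961268763829
[ 0.1 -0.   0.4] 21.925
cell_button [([326.1, 152.2], 0.73)]
cell_button [([188.5, 254.6], 0.74)]
cell_flat [([344.8, 167.1], 0.49)]
cell_flat [([184.6, 220.9], 0.73)]
cell [([338.3, 162.9], 0.73)]
cell [([181.6, 238.1], 0.75)]
```

View pics/rel.png

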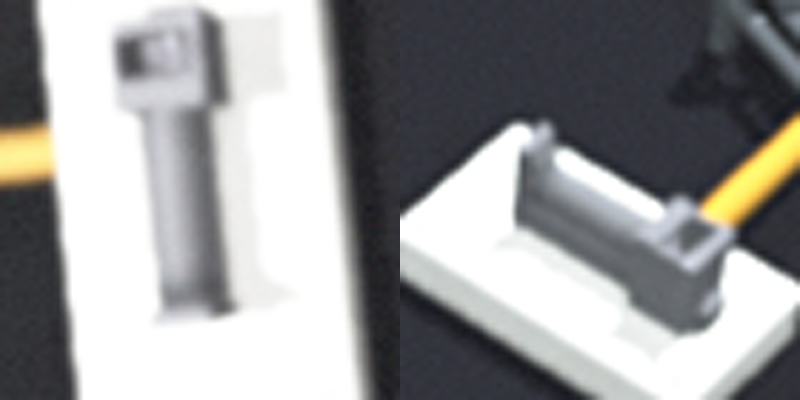

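The cell lies between the bar and the wall, but the button marks (scene 326,152; top 188.5,254.6) could mean it is still a little raised. I probe with closed fingertips near the button end: contact at z=65 means level, and higher means I press on.

Run:
```python
from h import *
S=get_image("scene");T=get_image("top")
b=[mark_of(i,"cell_button")for i in(S,T)];f=[mark_of(i,"cell_flat")for i in(S,T)];c0=igw(I,[0,0,55])
nr=lambda im,L,x:min(L,key=lambda m:np.hypot(*(np.array(m["uv"])-proj(im,igw(I,[x,0,55])))))["uv"]
print('button',tri((S,T),[nr(S,b[0],33),nr(T,b[1],33)]),igw(I,[36,0,55]),'flat',tri((S,T),[nr(S,f[0],-30),nr(T,f[1],-30)]),igw(I,[-32,0,55]))
move_gripper(0,40);print(get_opening())
R=toolR(I[2],0,1);q=quat(R);P=lambda z:tcp(igw(I,[15,.4,z])+[0,DY,0],R,173)
movep(P(120),q);movel(P(80),vel=120);print(favg(),get_t())
h=movel(P(60),vel=20,until_force=9);print(h,'tip z',get_ee_pos()[2]-173,favg(),get_t())
```

```text
button [521.89104787   2.46684576  60.00311088] [519.08131703  -0.60859391  55.        ] flat [ 5.87331800e+02 -5.56905779e-01  6.19851399e+01] [586.73882931   6.20763903  55.        ]
0.1909359593831707
[-0.2 -0.1  0.4] 24.55
True tip z 65.48166523379894 [1.6 1.3 7.2] 25.4083
```

Run:
```python
from h import *
R=toolR(I[2],0,1);q=quat(R);P=lambda x,z:tcp(igw(I,[x,.4,z])+[0,DY,0],R,173)
h=movel(P(15,58),vel=20,until_force=16);print(h,'tip z',get_ee_pos()[2]-173,favg(),get_t())
movel(P(15,75),vel=100);movel(P(-8,75),vel=100)
h=movel(P(-8,60),vel=20,until_force=9);print(h,'tip z at -8',get_ee_pos()[2]-173,favg(),get_t())
movel(P(-8,130),vel=150);p=P(-8,200);movel([p[0]-100,p[1]-200,p[2]],vel=250);print(get_t())
S=get_image("scene");T=get_image("top")
f=lambda im,x0,y0,k:cv2.resize(im["pixels"][y0:y0+44,x0:x0+44],(400,400),interpolation=cv2.INTER_CUBIC)
cv2.imwrite('pics/fin.png',np.hstack([f(T,165,218,0),f(S,313,138,0)])[:,:,::-1])
for n in("small_cell","jar","mug","spool","spoon","cover"):print(n,[np.round(onz(T,m["uv"],0)[:2]) for m in mark_of(T,n)][:1])
print(favg(),get_t())
```

```text
True tip z 65.2919858609942 [1.8 1.3 8.1] 25.75
True tip z at -8 65.28333256796387 [1.  2.  7.1] 27.0583
28.725
small_cell [array([ 499., -228.])]
jar [array([ 767., -128.])]
mug [array([ 764., -130.])]
spool [array([ 654., -154.])]
spoon [array([ 597., -493.])]
cover [array([776.,  21.])]
[-0.1 -0.   0.1] 29.2583
```

View pics/fin.png

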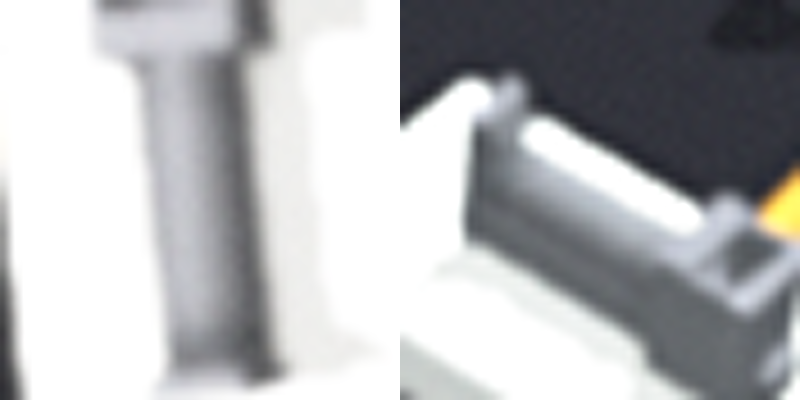

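```bash
python3 -c "
from rig import *
close_job();print(get_t())"
```

```text
the job is handed in; nothing more can be done
the job is handed in; nothing more can be done
```

The larger grey cell is in the holder, lying level, and I handed the job in at about 29 s of the 56 s allowed. I slid its flat end under the bar and onto the spring at 30°. Then I laid the button end down past the lip while pushing the cell back, and let go.

**Checks that passed**
- **Level:** closed fingertips touched the top of the cell at z = 65.3 to 65.5 mm near the button end and 65.3 mm 23 mm nearer the spring. A seated cell's top should be at 65.
- **Held:** pressing harder near the button end gave no further movement.
- **Picture:** the last crops show the cell running from the bar to the end wall. The arm was clear, with no force on the tool.

**Checks that disagreed or were not made**
- **Button marks:** after release, the network's button marks put the button about 5 mm high and about 3 mm from the wall. The flat-end mark was also about 7 mm high, so I put this down to mark error and relied on the touch heights.
- **Lay-down force:** during the lay-down, two moves near level stopped on the 20 to 25 N force limit. I took this as the cell meeting the rails, or perhaps the lip.
- **Lip and spring:** I did not see the lip over the button directly. Spring travel was only estimated from force.
- **Jar:** in the last picture the jar's best mark fell on the mug, so its place was not confirmed. The arm never went near it.
- **Other things:** the small cell, spool, spoon, mug and cover stayed where they were, within about 8 mm of mark noise.

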